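# Press a cap half a turn past contact with a loose crank

## Task

Fit the loose crank fully down onto the square end of the leaning screw press. Then wind it clockwise by its black handle until you feel the ram come up against the aluminium cap, and go on for half a turn more, no further. Leave the crank on the press, and do not disturb the impeller, the screwdriver or the pen.

Things in the scene. Friction and masses are not known exactly. Their poses are not given: they have to be found in the camera images.
- press: Foot of a grey steel C-frame screw press, fixed to the bench, about 200 mm high; origin: underside of its 150 x 110 mm base plate. Its x axis points away from the robot. The screw leans 30 degrees from vertical toward its -x (the robot). Clockwise turning, seen from above along the axis, drives the ram down 20 mm per turn; the free screw takes 0.3 N m, pressing the cap about 1.3 N m more.
- press_head: Head of the press. Origin: on the screw axis, where the screw's square end stands out of the head's flat top face (80 mm wide in y, x -30 to +75 mm). z: the screw axis, up and out of the square; y is level. The face stays at this height in use, and so does the square.
- square_tip (a point): Centre of the top of the screw's square end, 30 mm up the axis from the head's face. The square is 24 mm across flats; its last 7 mm taper to 15 mm across. How it is turned at the start is not told (it repeats every 90 degrees); it has to be felt.
- cap_top (a point): Centre of the top of the aluminium cap, 44 mm across, standing out of a die in the mouth of the C-frame, 76 to 86 mm down the axis from the head's face. A stiff fit: only the ram moves it, along the axis, and it stays where pushed. Gap to the ram at the start about 3 to 19 mm (up to nearly a full turn). Half a turn past contact moves it 10 mm.
- crank: Loose steel crank, 0.5 kg, 160 mm long, 118 mm high, standing on its square hub. Origin: mouth of the socket, middle of the hub's underside; z up through the crank, x along the arm to the handle. Hub 48 x 48 x 40 mm; square socket 27.4 mm across, 32 mm deep, sides parallel to the hub's. Seated, the origin meets the press head's; a socket not in line with the square stays some 20 mm short.
- crank_block (a point): Centre of the steel grip block on top of the crank, on the socket's axis, 69 mm above the mouth: 36 mm along the arm (x), 26 mm across (y), 36 mm high. Crank's axes. Below it the arm, 26 mm wide, z 40 to 52 mm, reaches from x -58 to +92 mm, with a round counterweight 42 mm across at x -50 mm (z 37 to 67 mm).
- crank_handle (a point): Centre of the crank's black handle, a round grip 22 mm across and 60 mm long that spins freely on its pin, parallel to the crank's z axis. It stands 80 mm along the crank's x from the axis, its centre 88 mm above the mouth's plane (z 58 to 118 mm).
- impeller_mid (a point): Centre of a black fan impeller, 55 mm across, 20 mm high, loose on the bench (leave alone).
- screwdriver_mid (a point): Middle of a screwdriver with a yellow handle, 160 mm long, loose at the bench's front edge (leave alone).
- pen_mid (a point): Middle of a red pen, 145 mm long, loose beside the press (leave alone).

How it is judged:
By the outcome, as a careful person would: the job done as asked, in the order asked, and still so for the second after the job is handed in, with the robot touching nothing.
It also fails if it takes over 69 s, if anything falls off the work surface, if the arm or the gripper's body presses on something with over 40 N, if the wrist force passes 120 N, or if a joint passes its speed limit or range.

## Robot

A 6-joint arm with a two-finger parallel gripper is mounted at the origin on a cart in front of the work surface, level with it; the furniture and walls round the work are solid. World frame = base frame: x ahead of the robot, y to its left, z up, the work surface at z = 0. Lengths are in mm, angles in rad, forces in N, time in s.
With the tool pointing down it reaches from about 300 to 850 mm from the base axis. Payload 5.4 kg.
Tool frame: the origin (TCP) lies on the centre line of the jaws, within the pads' length; the fingertips stand 11 mm ahead of it and the grasp point (between the pads) lies 8 mm behind it; z points along the fingers, y is the line along which they close (so a half turn about z gives the same grasp; the last joint's range is limited). The gripper opens to 85 mm and grips with 20 to 120 N. Pads are 22 mm wide; open, the fingers measure 114 mm over their backs; the gripper's body (76 mm by 85 mm) begins 54 mm behind the grasp point. The pads swing forward as they close: fully open they stand 13 mm farther back than shut.
Start: joints at [1.088, 0.158, 1.597, -0, 1.386, -0.21], TCP at [154.932, 553.717, 242.299] pointing down, gripper open.
Joint ranges: [-2.91, 2.91], [-0.94, 2.29], [0.18, 2.7], [-1.29, 4.43], [0.17, 2.64], [-3, 3]. Speed limits (rad/s): [2.57, 2.57, 3.14, 3.14, 3.14, 3.14].

## Interface

Orientations are given as a rotation vector (axis times angle).
In Python, from station import env gives the robot as it stands.
- The arm moves only by the tool apply_moves, never from a script. Its argument "moves" is text: rows parted by semicolons, each of 7 numbers parted by spaces: the shift along the world's x, y, z scaled (see below), then the turn, a rotation vector about the world's x, y, z scaled (see below), then the opening, from -1 (shut) to 1 (fully open). In form: dx dy dz wx wy wz hand; .... A call has 1 to 12 rows; each row shifts and turns the commanded pose from where the row before left it; what a row does not reach is not made up. The controller multiplies each number of a shift by 0.2 m and each number of a turn by 90 degrees. A row lasts 1/8 s, in which the tool goes at most 62.5 mm and 10.7 degrees, less where a joint would pass 70% of its speed; a pose out of reach is approached as far as the arm can. A call with a number of a shift or a turn outside -1 to 1 is refused whole. A call with a gripper value outside its range is refused whole. The fingers move at their own pace and stop on an object; "force" is the grip in N (left out, the last holds). Time passes only in rows, so rows that do not move let the fingers close. It gives the time, the measured TCP pose, the force, the opening and the grip force at its end, in the units of the state.
- env.sense(): the state, without advancing time (a new reading comes with each control period).
- env.snapshot(name): name is "scene" or "top" or "wrist"; returns a dict with "pixels" (384x512x3 uint8, blue, green, red), "intrinsics" (3x3 intrinsics, pixels), "k1" (the pictures are not rectified: a ray, as slopes to the right and down, at radius r is drawn at 1 + k1 r^2 times it, then the intrinsics apply), "rvec" (rotation vector, rad) and "tvec" (3), from world to camera coordinates, as OpenCV has them; the wrist camera has in their place "tool_from_camera" (4x4, takes a point from camera to tool coordinates, whose origin is the TCP and whose axes are the flange's). Camera axes: x right, y down, z forward; pixel columns grow to the right and rows downward; lengths in mm; the calibration is good to about 2 mm. A picture is of the moment at which its call begins: read the wrist's pose just before it. There is no depth.
- env.hand_in(): hands the job in; it is judged then, once.
The state is a dict: "time_s": time; "q": joint angles; "qvel": joint speeds; "effort": joint torques, N m; "eef_pos": TCP position; "tcp_rot": TCP orientation; "contact_force": force on the tool from outside, world axes, zero at the start; "torque": the same for the moment, N m; "grip_width": finger opening in mm; "finger_force": force on a finger pad.
Only numpy, scipy, OpenCV 4.12 (cv2) and the standard library are available. Lean on these libraries where they do the work, as an engineer would, in place of code of your own. Each camera call takes 0.05 s, during which the arm holds its last target. There are 200 camera calls.

## Working session

There is one attempt and no reset: what is moved stays moved. The work goes in short steps, Python scripts to look and compute and a tool call to move; the robot and the scene stay as the last step left them, time stands still between calls to the robot, and variables do not carry over. Pictures are saved under pics/ and viewed, at most 10 in all, crops included, and the job is handed in when it is done.

Besides the shell and the picture viewer there is one more tool, called after "Request:" as a command line: name --argument value ..., lists and objects as JSON in quotes. apply_moves: Moves the arm, as the interface text tells. Shifts and turns lie within -1 to 1; 1 stands for 0.2 m of shift or 90 degrees of turn. Its arguments: {"type":"object","properties":{"moves":{"type":"string"},"force":{"type":"number"}},"required":["moves"]}

```bash
mkdir -p pics; ls
python3 - <<'E'
from station import env
import cv2,pickle
print(env.sense())
d={}
for n in("scene","top"):
    s=env.snapshot(n);d[n]=s
    cv2.imwrite(f"pics/{n}0.png",cv2.resize(s["pixels"],(800,600),interpolation=cv2.INTER_CUBIC))
    print(n,{k:v for k,v in s.items() if k!="pixels"})
pickle.dump(d,open("s0.pkl","wb"))
E
```

```text
pics
{'time_s': 0.0, 'q': array([ 1.08791983e+00,  1.59053698e-01,  1.59826494e+00, -3.07081822e-05,
        1.38619492e+00, -2.10114460e-01]), 'qvel': array([ 0.000462  ,  0.00171177, -0.00027585, -0.00075177,  0.00061888,
       -0.00028539]), 'effort': array([-1.56393577e-03, -3.96008706e+01, -3.31424010e+01, -2.85760798e-04,
        8.44922557e-03,  8.45801765e-06]), 'eef_pos': array([154.65597165, 553.19470418, 241.29788802]), 'tcp_rot': array([-4.27032823e-01, -3.11180320e+00,  2.85356536e-03]), 'contact_force': array([-0.11548338,  0.38763386, -0.30952752]), 'torque': array([0.01267325, 0.02263367, 0.00616458]), 'finger_force': 0.0, 'grip_width': 85.4161334221249}
scene {'intrinsics': array([[409.85369046,   0.        , 253.79579197],
       [  0.        , 409.85369046, 196.77322679],
       [  0.        ,   0.        ,   1.        ]]), 'k1': -0.14383311693038597, 'rvec': array([ 0.88141024, -2.54266892,  1.01142647]), 'tvec': array([437.25525626, 332.02305393, 698.89283718])}
top {'intrinsics': array([[484.56190467,   0.        , 261.0810122 ],
       [  0.        , 484.56190467, 197.8250819 ],
       [  0.        ,   0.        ,   1.        ]]), 'k1': -0.21007836501234464, 'rvec': array([ 2.14025628, -2.19708129,  0.06873473]), 'tvec': array([  54.01154004,  577.39652605, 1322.39872942])}
```

View pics/scene0.png

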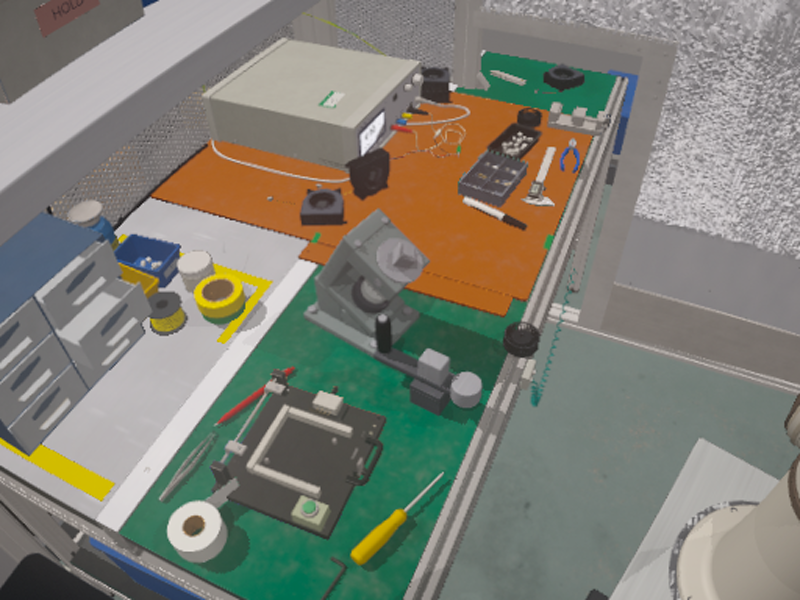

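View pics/top0.png

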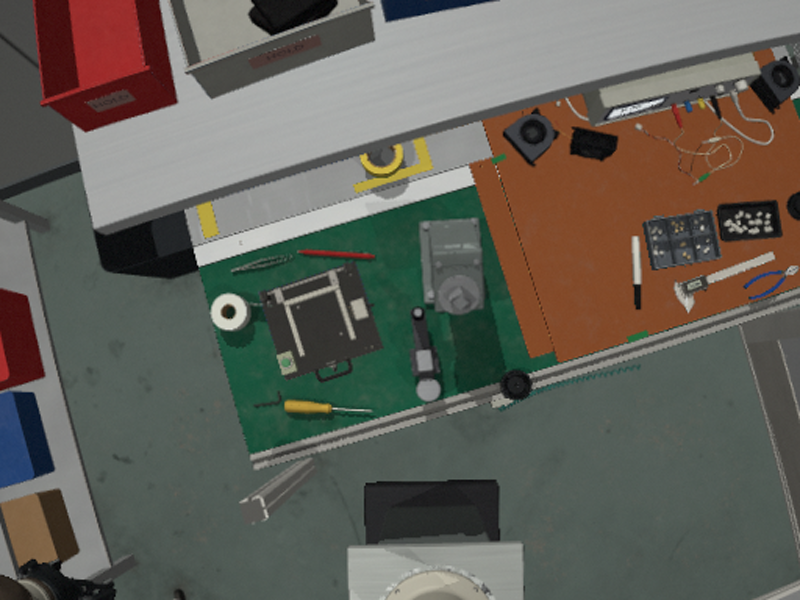

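The scene shows the press (face about (400,262)), and the crank with its handle at (384,330), block at (432,362) and counterweight at (466,390). The top view shows the square at about (460,292), the crank handle at (418,314), block at (425,360) and counterweight at (429,388). Next I'll enlarge both.

Run:
```python
import cv2,pickle,numpy as np
d=pickle.load(open("s0.pkl","rb"))
a=d["scene"]["pixels"][130:270,190:323]; b=d["top"]["pixels"][132:272,245:345]
f=lambda a:cv2.resize(a,None,fx=4,fy=4,interpolation=cv2.INTER_CUBIC) 
a=cv2.resize(a[:, :],None,fx=4,fy=4,interpolation=cv2.INTER_CUBIC);b=f(b)
a=a[:,:532]
cv2.imwrite("pics/c1.png",a);cv2.imwrite("pics/c2.png",b)
```

```text
(no output)
```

View pics/c1.png

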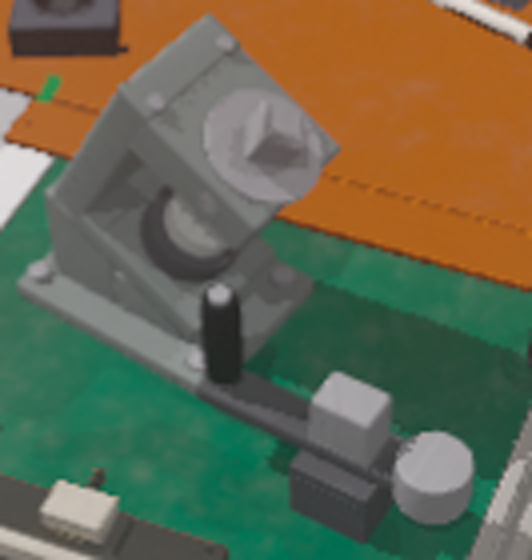

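View pics/c2.png

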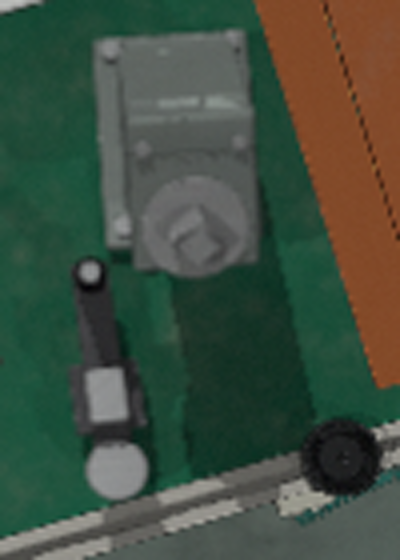

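Scene crop: head-face corners at (122,88), (210,15) and (340,150); crank handle top (221,293), block top (350,400), counterweight top (433,463). Top crop: face corners near (258,264) and (135,270), square (200,245), handle (90,271), block (107,392), counterweight (117,470). Now I'll fit the poses.

```bash
cat > h.py <<'E'
import cv2,numpy as np
from scipy.spatial.transform import Rotation as R
from scipy.optimize import least_squares
def proj(P,s):
    c=R.from_rotvec(s["rvec"]).apply(np.atleast_2d(P))+s["tvec"]
    xy=c[:,:2]/c[:,2:]; xy=xy*(1+s["k1"]*(xy**2).sum(1,keepdims=True))
    K=s["intrinsics"]; return xy*[K[0,0],K[1,1]]+K[:2,2]
E
python3 - <<'E'
from h import *
import pickle
d=pickle.load(open("s0.pkl","rb"))
off={"scene":(190,130),"top":(245,132)}
def px(n,uv): return np.array(uv)/4.-.375+off[n]
lean=R.from_euler('y',-30,degrees=True)
def fit(obs,f,x0):
    g=lambda x:np.concatenate([(proj(f(x,p),d[n])[0]-px(n,uv)) for n,p,uv in obs])
    r=least_squares(g,x0,loss='soft_l1'); print(r.x.round(3)); print(g(r.x).reshape(-1,2).round(1).tolist()); return r.x
C=[("scene",(80,0,118),(221,293)),("scene",(0,0,87),(350,400)),("scene",(-50,0,67),(433,463)),
("top",(80,0,118),(90,271)),("top",(0,0,87),(107,392)),("top",(-50,0,67),(117,470))]
c=fit(C,lambda x,p:R.from_euler('z',x[2]).apply(p)+[x[0],x[1],0],[400,0,0])
H=[("scene",(75,40,0),(122,88)),("scene",(75,-40,0),(210,15)),("scene",(-30,-40,0),(340,150)),
("top",(75,40,0),(131,103)),("top",(75,-40,0),(253,112)),("top",(-30,-40,0),(258,264)),("top",(-30,40,0),(135,270)),("top",(0,0,30),(200,245)),("scene",(0,0,30),(285,133))]
h=fit(H,lambda x,p:(R.from_euler('z',x[3])*lean).apply(p)+x[:3],[500,0,180,0])
A=R.from_euler('z',h[3])*lean
print("axis",A.apply([0,0,1]),"tip",h[:3]+A.apply([0,0,30]))
for n in d:
  print(n,[(4*(proj(h[:3]+A.apply(p),d[n])[0]+.375-off[n])).round() .tolist() for p in [(0,0,0),(0,0,30)]])
E
```

```text
[4.85877e+02 1.33150e+01 9.10000e-02]
[[-0.3, 0.3], [-0.0, -1.1], [-0.2, -0.6], [0.4, 0.3], [-0.2, 1.0], [-0.5, 0.2]]
[ 5.90997e+02 -4.63700e+01  1.55384e+02  9.00000e-03]
[[-2.0, 0.6], [0.3, -0.0], [0.9, 0.6], [-0.3, 2.9], [1.8, -0.5], [0.5, 0.3], [-0.2, -0.1], [-0.1, -0.2], [-0.7, -1.6]]
axis [-0.49997894 -0.00458873  0.8660254 ] tip [575.99810687 -46.50771733 181.36500955]
scene [[260.0, 152.0], [282.0, 127.0]]
top [[196.0, 224.0], [199.0, 244.0]]
```

Request:
apply_moves --moves "0.138 -0.225 0.025 0 0 0.0194 1;0.138 -0.225 0.025 0 0 0.0194 1;0.138 -0.225 0.025 0 0 0.0194 1;0.138 -0.225 0.025 0 0 0.0194 1;0.138 -0.225 0.025 0 0 0.0194 1;0.138 -0.225 0.025 0 0 0.0194 1;0.138 -0.225 0.025 0 0 0.0194 1;0.138 -0.225 0.025 0 0 0.0194 1;0.138 -0.225 0.025 0 0 0.0194 1;0.138 -0.225 0.025 0 0 0.0194 1;0.138 -0.225 0.025 0 0 0.0194 1;0.138 -0.225 0.025 0 0 0.0194 1" --force 60

```text
time_s: 1.6
eef_pos: [486.6, 12.1, 302.1]
tcp_rot: [0.147, -3.138, -0.001]
contact_force: [0.2, 0.8, -0.2]
grip_width: 85.4
finger_force: 0.0
```

```bash
cat >> h.py <<'E'
def wrist():
    from station import env
    s=env.sense(); w=env.snapshot("wrist"); T=np.eye(4); T[:3,:3]=R.from_rotvec(s["tcp_rot"]).as_matrix(); T[:3,3]=s["eef_pos"]
    M=np.linalg.inv(T@w["tool_from_camera"])
    w["rvec"]=R.from_matrix(M[:3,:3]).as_rotvec(); w["tvec"]=M[:3,3]; return s,w
E
python3 - <<'E'
from h import *; import pickle
s,w=wrist(); pickle.dump(w,open("w1.pkl","wb"))
cv2.imwrite("pics/w1.png",cv2.resize(w["pixels"],(800,600),interpolation=cv2.INTER_CUBIC))
print(s["time_s"],s["q"].round(2),s["eef_pos"],s["tcp_rot"],s["contact_force"]);print(w["tool_from_camera"].round(3),w["k1"])
E
```

```text
1.6 [-0.22 -0.11  1.75  0.    1.5  -1.89] [486.58066737  12.10099857 302.07564733] [ 1.46847997e-01 -3.13770462e+00 -5.73393394e-04] [ 0.18832232  0.81478363 -0.24622908]
[[ 0.00000e+00 -9.51000e-01 -3.08000e-01  7.87720e+01]
 [ 1.00000e+00 -0.00000e+00  2.00000e-03 -9.74000e-01]
 [-2.00000e-03 -3.08000e-01  9.51000e-01 -1.32394e+02]
 [ 0.00000e+00  0.00000e+00  0.00000e+00  1.00000e+00]] -0.0481317878979071
```

View pics/w1.png

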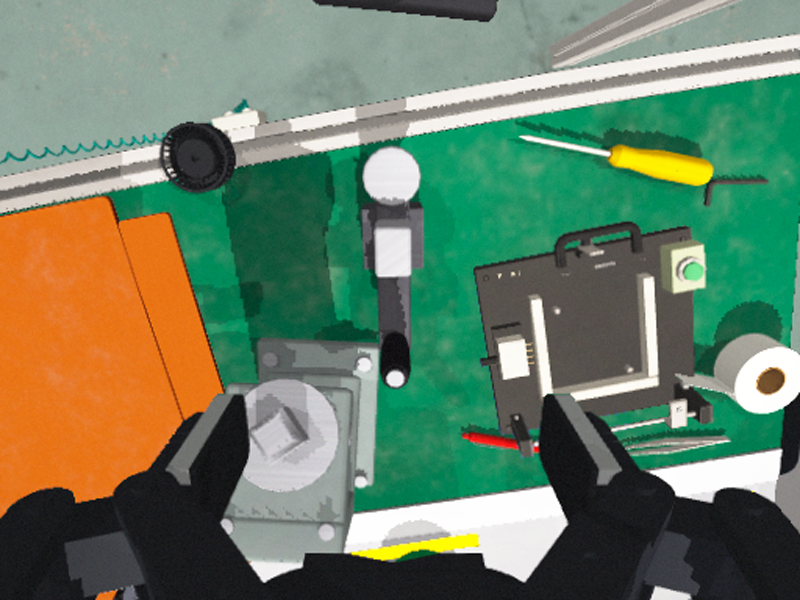

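Wrist view from above: block top at about (393,250), handle top (395,378), counterweight (391,175), and the square tip at about (280,434), turned about 35–45°. One enlarged crop of the square and the block comes next.

Run:
```python
import cv2,pickle,numpy as np
p=pickle.load(open("w1.pkl","rb"))["pixels"]
a=p[230:330,135:235];b=p[135:255,225:285]
f=lambda a,k:cv2.resize(a,None,fx=k,fy=k,interpolation=cv2.INTER_CUBIC)
A=f(a,5);B=f(b,5);c=np.zeros((600,800,3),np.uint8);c[:500,:500]=A;c[:,500:]=B[:600]
cv2.imwrite("pics/w1c.png",c)
```

```text
(no output)
```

View pics/w1c.png

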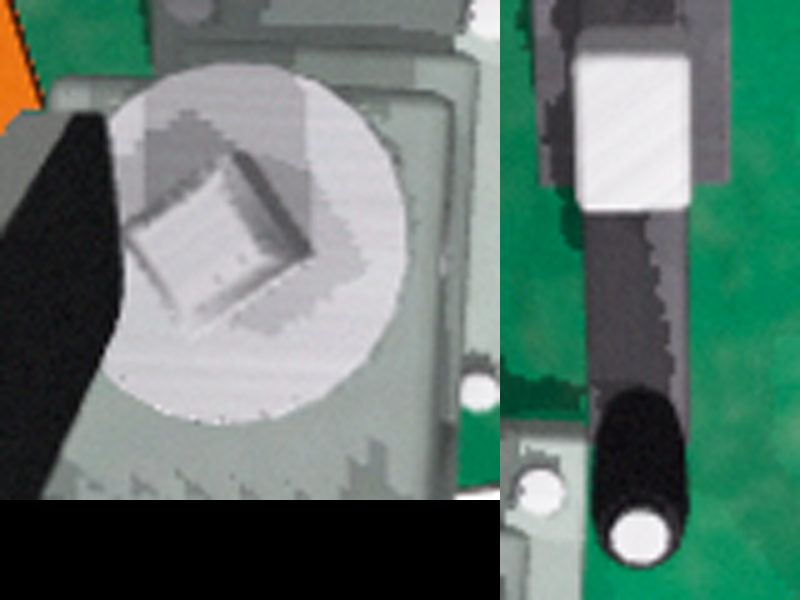

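Run:
```python
from h import *; import pickle
w=pickle.load(open("w1.pkl","rb"))
A=lambda u:np.array(u)/5.-.4+[135,230]; B=lambda u:(np.array(u)-[500,0])/5.-.4+[225,135]
def fit(g,x0):
    r=least_squares(g,x0); print(r.x.round(3),"res",r.fun.round(1).tolist()); return r.x
cp=[(0,0,87),(80,0,118)]; co=[B((634,132)),B((640,536))]
fit(lambda x:(proj(R.from_euler('z',x[2]).apply(cp)+[x[0],x[1],0],w)-co).ravel(),[486,13,.09])
lean=R.from_euler('yz',[-30,0.5],degrees=True)
h=np.array([591,-46.4,155.4])
sq=lambda s,z,f:np.array([[s/2**.5*np.cos(f+k*np.pi/2),s/2**.5*np.sin(f+k*np.pi/2),z] for k in range(4)])
P=lambda p,hh=h:5*(proj(lean.apply(p)+hh,w)+.4-[135,230])
for f in (30,40,50): 
  for s,z in((24,0),(24,23),(15,30)): print(f,s,z,P(sq(s,z,np.radians(f))).round().tolist())
print("axis pts",P(np.array([[0,0,0],[0,0,8],[0,0,30.]])).round().tolist(), "disc edge right",P(np.array([[0,36,0]])))
```

```text
[4.85929e+02 1.14140e+01 1.09000e-01] res [0.0, 0.7, -0.0, -0.7]
30 24 0 [[278.0, 311.0], [322.0, 192.0], [208.0, 152.0], [163.0, 269.0]]
30 24 23 [[260.0, 322.0], [307.0, 195.0], [186.0, 151.0], [137.0, 277.0]]
30 15 30 [[240.0, 293.0], [270.0, 212.0], [192.0, 183.0], [161.0, 264.0]]
40 24 0 [[291.0, 303.0], [314.0, 179.0], [195.0, 159.0], [170.0, 282.0]]
40 24 23 [[274.0, 314.0], [300.0, 181.0], [172.0, 159.0], [145.0, 292.0]]
40 15 30 [[249.0, 287.0], [265.0, 203.0], [183.0, 189.0], [166.0, 273.0]]
50 24 0 [[303.0, 292.0], [305.0, 168.0], [183.0, 169.0], [180.0, 294.0]]
50 24 23 [[287.0, 303.0], [289.0, 169.0], [159.0, 170.0], [155.0, 304.0]]
50 15 30 [[257.0, 280.0], [259.0, 195.0], [175.0, 196.0], [172.0, 281.0]]
axis pts [[243.0, 230.0], [236.0, 232.0], [216.0, 238.0]] disc edge right [[424.90438326 244.40318882]]
```

Run:
```python
from h import *; import pickle
w=pickle.load(open("w1.pkl","rb"))
lean=R.from_euler('yz',[-30,0.5],degrees=True)
h=np.array([591,-46.4,155.4])
sq=lambda s,z,f:np.array([[s/2**.5*np.cos(f+k*np.pi/2),s/2**.5*np.sin(f+k*np.pi/2),z] for k in range(4)])
P=lambda p:5*(proj(lean.apply(p)+h,w)+.4-[135,230])
O=np.array([(312,252),(235,150),(125,235),(190,338)])
O2=np.array([(280,240)])
g=lambda x:(P(sq(24,23,x[2])+[x[0],x[1],0])-O).ravel()
r=least_squares(g,[0,0,1.5]);print(r.x,np.degrees(r.x[2])-45,r.fun.round())
print("head",h+lean.apply([r.x[0],r.x[1],0]))
```

```text
[ 1.40518517 -1.12747216  1.50241612] 41.08210283047046 [-5.  5. -3.  0. -1. -5.  9.  0.]
head [592.22671864 -47.51680968 156.10259258]
```

Request:
apply_moves --moves "0 0 -0.12 0 0 0 1;0 0 -0.12 0 0 0 1;0 0 -0.12 0 0 0 1;0 0 -0.12 0 0 0 1;0 0 -0.12 0 0 0 1;0 0 -0.12 0 0 0 1;0 0 -0.12 0 0 0 1;0 0 -0.12 0 0 0 1;0 0 -0.12 0 0 0 1;0 0 -0.12 0 0 0 1;0 0 0 0 0 0 1;0 0 0 0 0 0 -1" --force 100

```text
time_s: 3.15
eef_pos: [486.6, 13.7, 63.0]
tcp_rot: [-0.146, 3.137, -0.0]
contact_force: [0.4, -0.6, -0.5]
grip_width: 69.6
finger_force: 0.0
```

Request:
apply_moves --moves "0 0 0 0 0 0 -1;0 0 0 0 0 0 -1;0 0 0 0 0 0 -1;0 0 0 0 0 0 -1;0 0 0 0 0 0 -1;0 0 0 0 0 0 -1"

```text
time_s: 3.9
eef_pos: [486.8, 13.5, 63.2]
tcp_rot: [-0.146, 3.137, -0.001]
contact_force: [-1.9, -0.0, 5.4]
grip_width: 24.8
finger_force: 97.7
```

Run:
```python
from h import *
T=R.from_euler('z',.5,degrees=True)*R.from_euler('y',-30,degrees=True)
for y in(-49,41):
  D=T*R.from_euler('z',y-5.4,degrees=True); v=D.as_rotvec(); print(y,v/(np.pi/2),np.degrees(np.linalg.norm(v)))
print(T.apply([0,0,1]))
```

```text
-49 [ 0.15936188 -0.30678468 -0.58473266] 61.13546549532875
41 [-0.10216303 -0.32303651  0.39178373] 46.61655654602731
[-0.49998096 -0.00436327  0.8660254 ]
```

Request:
apply_moves --moves "-0.02 0 0.06 0 0 0 -1;-0.02 0 0.12 0 0 0 -1;-0.02 0 0.16 0 0 0 -1;-0.02 0 0.2 0 0 0 -1;-0.02 0 0.2 0 0 0 -1;0 0 0.15 0 0 0 -1;0 0 0.1 0 0 0 -1;0 0 0 0 0 0 -1"

```text
time_s: 4.9
eef_pos: [466.3, 13.7, 261.4]
tcp_rot: [-0.146, 3.136, -0.001]
contact_force: [-0.1, 0.2, -4.5]
grip_width: 24.8
finger_force: 98.8
```

Request:
apply_moves --moves "0.0375 -0.0385 0.0055 0.0199 -0.0383 -0.0731 -1;0.0375 -0.0385 0.0055 0.0199 -0.0383 -0.0731 -1;0.0375 -0.0385 0.0055 0.0199 -0.0383 -0.0731 -1;0.0375 -0.0385 0.0055 0.0199 -0.0383 -0.0731 -1;0.0375 -0.0385 0.0055 0.0199 -0.0383 -0.0731 -1;0.0375 -0.0385 0.0055 0.0199 -0.0383 -0.0731 -1;0.0375 -0.0385 0.0055 0.0199 -0.0383 -0.0731 -1;0.0375 -0.0385 0.0055 0.0199 -0.0383 -0.0731 -1;0 0 0 0 0 0 -1;0 0 0 0 0 0 -1"

```text
time_s: 6.15
eef_pos: [525.3, -47.4, 267.8]
tcp_rot: [1.09, 2.421, 0.297]
contact_force: [-0.9, -0.7, -4.7]
grip_width: 24.7
finger_force: 98.8
```

```bash
cat >> h.py <<'E'
HEAD=np.array([592,-47.4,156.]); LEAN=R.from_euler('yz',[-30,.5],degrees=True)
def crank_pose(s):
    """TCP in head coords, crank axes in head frame"""
    t=LEAN.inv().apply(s["eef_pos"]-HEAD); r=LEAN.inv()*R.from_rotvec(s["tcp_rot"])
    f=LEAN.inv().apply(s["contact_force"])
    return t,r.as_matrix(),f
E
python3 - <<'E'
from h import *; import pickle
from station import env
d={n:env.snapshot(n) for n in("scene","top")}; s,w=wrist(); d["wrist"]=w; pickle.dump((s,d),open("s2.pkl","wb"))
t,r,f=crank_pose(s); print(s["eef_pos"],t,r.round(3),f,s["q"].round(2))
a=d["scene"]["pixels"][110:260,200:325];b=d["top"]["pixels"][125:275,235:335]
c=np.hstack([cv2.resize(x,None,fx=3.5,fy=3.5,interpolation=cv2.INTER_CUBIC) for x in(a,b)])
print(c.shape);cv2.imwrite("pics/s2.png",c)
E
```

```text
[525.9026878  -47.62026083 268.6435882 ] [ -0.91964239   0.3565481  130.60056772] [[-0.656  0.755 -0.002]
 [ 0.755  0.656  0.001]
 [ 0.002 -0.001 -1.   ]] [-1.22695034 -0.72634561 -4.27667251] [-0.45 -0.37  2.11  0.27  0.95 -1.28]
(525, 788, 3)
```

View pics/s2.png

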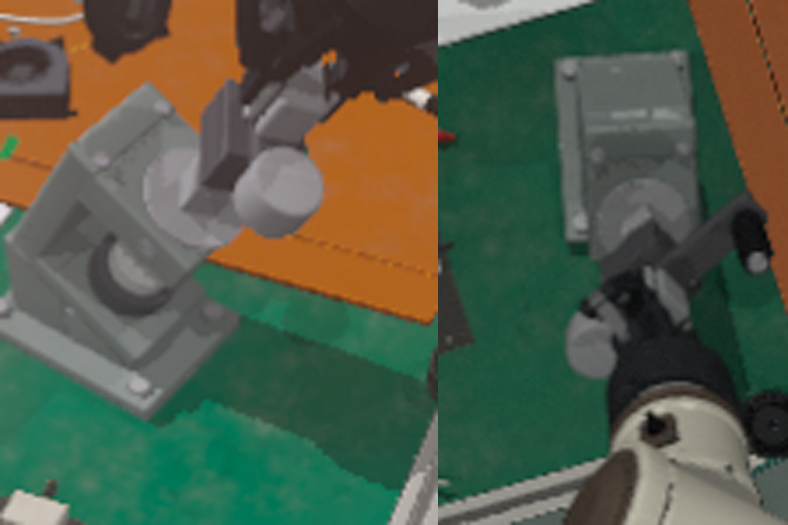

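The crank hangs straight in the grip above the square: left crop has the hub at (225,135) and the square below it at (190,190); right crop has the hub over the square at (650,235). Descending along the axis.

Request:
apply_moves --moves "0.0265 -0.005 -0.0306 0 0 0 -1;0.02 0 -0.0346 0 0 0 -1;0.02 0 -0.0346 0 0 0 -1;0.02 0 -0.0346 0 0 0 -1;0.0125 0 -0.0217 0 0 0 -1;0.0125 0 -0.0217 0 0 0 -1;0 0 0 0 0 0 -1"

```text
time_s: 7.18
eef_pos: [548.4, -48.8, 233.1]
tcp_rot: [1.091, 2.417, 0.298]
contact_force: [0.7, -0.1, -5.3]
grip_width: 25.0
finger_force: 99.0
```

```bash
cat > st.py <<'E'
from h import *
from station import env
s=env.sense();t,r,f=crank_pose(s);print(s["time_s"],"tcp_head",t.round(1),"f_head",f.round(1),"tq_head",LEAN.inv().apply(s["torque"]).round(2),"xaxis ang",np.degrees(np.arctan2(-r[1,0],-r[0,0])).round(1),s["q"].round(2))
E
python3 st.py
```

```text
7.175 tcp_head [ 0.8 -1.  88.6] f_head [-2.  -0.1 -4.9] tq_head [-0.02  0.66  0.01] xaxis ang -49.1 [-0.43 -0.27  2.1   0.28  0.85 -1.29]
```

Request:
apply_moves --moves "0.0075 0 -0.013 0 0 0 -1;0.0075 0 -0.013 0 0 0 -1;0.0075 0 -0.013 0 0 0 -1;0.0075 0 -0.013 0 0 0 -1;0 0 0 0 0 0 -1"

```text
time_s: 7.8
eef_pos: [554.3, -48.8, 222.7]
tcp_rot: [1.091, 2.417, 0.298]
contact_force: [-0.9, -0.5, -4.4]
grip_width: 24.6
finger_force: 99.0
```

```bash
python3 st.py
```

```text
7.8 tcp_head [ 0.8 -1.1 76.6] f_head [-3.  -0.4 -3.4] tq_head [-0.04  0.68  0.01] xaxis ang -49.1 [-0.42 -0.24  2.1   0.29  0.82 -1.29]
```

Request:
apply_moves --moves "0.0075 0 -0.013 0 0 0 -1;0.0075 0 -0.013 0 0 0 -1;0.0075 0 -0.013 0 0 0 -1;0.005 0 -0.0087 0 0 0 -1;0 0 0 0 0 0 -1"

```text
time_s: 8.43
eef_pos: [559.1, -50.1, 221.4]
tcp_rot: [1.083, 2.42, 0.292]
contact_force: [-75.5, 0.4, 60.3]
grip_width: 24.7
finger_force: 114.2
```

```bash
python3 st.py
```

```text
8.425 tcp_head [ 4.2 -2.4 73.1] f_head [-35.2   1.1  90. ] tq_head [-0.02  6.17 -0.28] xaxis ang -48.7 [-0.42 -0.22  2.09  0.28  0.81 -1.29]
```

Request:
apply_moves --moves "-0.015 0 0.026 0 0 0 -1;0 0 0 0 0 0 -1"

```text
time_s: 8.68
eef_pos: [557.6, -49.4, 220.5]
tcp_rot: [1.089, 2.413, 0.297]
contact_force: [-9.7, -0.0, 6.7]
grip_width: 25.0
finger_force: 105.7
```

```bash
python3 st.py
python3 - <<'E'
from h import *; import pickle
from station import env
d={n:env.snapshot(n) for n in("scene","top")}; s,w=wrist(); d["wrist"]=w; pickle.dump((s,d),open("s3.pkl","wb"))
a=d["scene"]["pixels"][130:220,210:310];b=d["top"]["pixels"][165:255,260:335]
f=lambda x,k:cv2.resize(x,None,fx=k,fy=k,interpolation=cv2.INTER_CUBIC)
c=np.hstack([f(a,4.5),f(b,4.5)]);w=f(w["pixels"],.0+1)[:195] if 0 else None
print(c.shape);cv2.imwrite("pics/s3.png",c)
E
```

```text
8.675 tcp_head [ 2.5 -1.7 73. ] f_head [-5.   0.1 10.6] tq_head [ 0.    0.86 -0.21] xaxis ang -49.1 [-0.42 -0.23  2.1   0.29  0.81 -1.29]
(405, 788, 3)
```

View pics/s3.png

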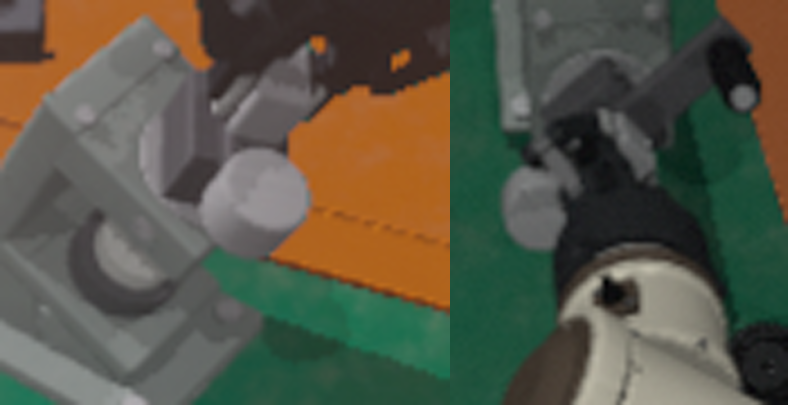

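Hub's lower edge shows at about (162,190)–(192,200) in the left crop, close to the face disc. I'll compare it with projections for different heights.

Run:
```python
from h import *; import pickle
s,d=pickle.load(open("s3.pkl","rb"))
sc=d["scene"]
for z in (-5,0,5,10,20):
  for Z in (z,z+40):
    p=np.array([[33.9*np.cos(a),33.9*np.sin(a),Z] for a in np.radians([86,176,-4])])
    print(z,Z,(4.5*(proj(LEAN.apply(p)+HEAD,sc)-[210,130])+1.75).round().tolist())
cw=lambda z:LEAN.apply([[-50*.656,50*.755,z+67]])+HEAD
hd=lambda z:LEAN.apply([[80*.656,-80*.755,z+118]])+HEAD
for z in(-5,0,5,10,20): print(z,"cw scene",4.5*(proj(cw(z),sc)-[210,130])+1.75,"top cw",4.5*(proj(cw(z),d["top"])-[260,165])+[1.75+450,1.75],"top handle",4.5*(proj(hd(z),d["top"])-[260,165])+[451.75,1.75])
```

```text
-5 -5 [[151.0, 208.0], [245.0, 227.0], [153.0, 119.0]]
-5 35 [[182.0, 170.0], [279.0, 191.0], [184.0, 79.0]]
0 0 [[154.0, 204.0], [249.0, 223.0], [157.0, 115.0]]
0 40 [[186.0, 166.0], [284.0, 186.0], [188.0, 74.0]]
5 5 [[158.0, 199.0], [253.0, 218.0], [160.0, 110.0]]
5 45 [[190.0, 161.0], [288.0, 181.0], [192.0, 69.0]]
10 10 [[162.0, 194.0], [257.0, 214.0], [164.0, 105.0]]
10 50 [[194.0, 155.0], [293.0, 176.0], [196.0, 63.0]]
20 20 [[170.0, 185.0], [266.0, 205.0], [172.0, 95.0]]
20 60 [[203.0, 145.0], [302.0, 166.0], [204.0, 52.0]]
-5 cw scene [[254.85723809 206.16012524]] top cw [[543.04319025 206.61384248]] top handle [[737.90221729  93.45341597]]
0 cw scene [[259.47694896 201.24386383]] top cw [[543.36080691 210.79985536]] top handle [[739.05620436  97.48114105]]
5 cw scene [[264.14501402 196.27628766]] top cw [[543.68073669 215.0180637 ]] top handle [[740.21937765 101.54257705]]
10 cw scene [[268.86213997 191.25664928]] top cw [[544.00300329 219.26882003]] top handle [[741.39184133 105.63812928]]
20 cw scene [[278.44646406 181.05813027]] top cw [[544.65464323 227.86941094]] top handle [[743.76506393 113.93323475]]
```

Request:
apply_moves --moves "0.004 0 -0.0065 -0.0222 0 0.0385 -1;0 0 0 -0.0222 0 0.0385 -1;0 0 0 0 0 0 -1"

```text
time_s: 9.2
eef_pos: [558.2, -49.5, 220.2]
tcp_rot: [0.914, 2.477, 0.249]
contact_force: [-25.0, -0.3, 18.6]
grip_width: 24.5
finger_force: 109.0
```

```bash
python3 st.py
```

```text
9.2 tcp_head [ 2.8 -1.8 72.5] f_head [-12.3  -0.1  28.6] tq_head [-0.01  2.09 -0.28] xaxis ang -41.0 [-0.42 -0.22  2.09  0.29  0.81 -1.43]
```

Request:
apply_moves --moves "0 0 0 0.0222 0 -0.0385 -1;0 0 0 0.0222 0 -0.0385 -1;0 0 0 0.0222 0 -0.0385 -1;0 0 0 0.0222 0 -0.0385 -1;0 0 0 0 0 0 -1"

```text
time_s: 9.82
eef_pos: [558.1, -50.0, 220.0]
tcp_rot: [1.258, 2.343, 0.34]
contact_force: [-24.9, -1.7, 17.7]
grip_width: 24.8
finger_force: 108.4
```

```bash
python3 st.py
```

```text
9.825 tcp_head [ 2.7 -2.3 72.4] f_head [-12.7  -1.5  27.8] tq_head [-0.94  1.79  0.32] xaxis ang -56.9 [-0.42 -0.22  2.1   0.29  0.8  -1.15]
```

Run:
```python
from h import *; import pickle
d0=pickle.load(open("s0.pkl","rb")); s,d3=pickle.load(open("s3.pkl","rb"))
k=8
def panel(img,o): return cv2.resize(img[o[1]:o[1]+37,o[0]:o[0]+50],None,fx=k,fy=k,interpolation=cv2.INTER_CUBIC)
def ov(p,sn,o,q,col):
    u=(k*(proj(LEAN.apply(q)+HEAD,sn)+.5-o)-.5).round().astype(int); cv2.polylines(p,[u],True,col,1)
sq=lambda S,z:np.array([[S/2**.5*np.cos(a),S/2**.5*np.sin(a),z] for a in np.radians([86,176,266,356])])
A=lambda z:ci(36,z)
ci=lambda r,z:np.array([[r*np.cos(a),r*np.sin(a),z] for a in np.linspace(0,6.28,60)])
o=(235,147);ot=(268,170)
a=panel(d0["scene"]["pixels"],o);b=a.copy();c=panel(d3["scene"]["pixels"],o);t=panel(d0["top"]["pixels"],ot)
for p,sn,oo in((b,d0["scene"],o),(t,d0["top"],ot)):
    ov(p,sn,oo,ci(34,0),(0,0,255));ov(p,sn,oo,sq(15,30),(0,0,255));ov(p,sn,oo,sq(24,0),(0,255,255));ov(p,sn,oo,sq(24,23),(0,255,0))
im=np.vstack([np.hstack([a,b]),np.hstack([c,t])]);print(im.shape);cv2.imwrite("pics/cmp.png",im)
```

```text
(592, 800, 3)
```

View pics/cmp.png

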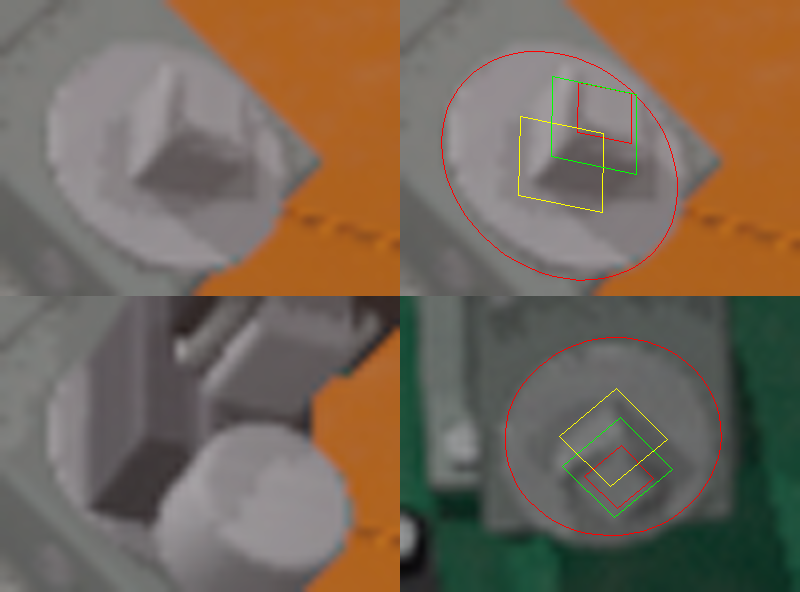

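The overlays show the face disc and square sit about 8–9 mm further up the axis than my head estimate: the disc's lower edge is at row 265 against 278 predicted. So the hub is resting on the face, and its corner (90,515) meets the disc. The crank is seated, and the ±8° play with only 0.3 Nm fits that. Now I'll release it and go to the handle.

Request:
apply_moves --moves "0 0 0 0 0 0 1;0 0 0 0 0 0 1;0 0 0 0 0 0 1;0 0 0 0 0 0 1;-0.05 0 0.0866 0 0 0 1;-0.05 0 0.0866 0 0 0 1;-0.05 0 0.0866 0 0 0 1;-0.05 0 0.0866 0 0 0 1;0.066 -0.112 0.0375 0 0 0 0.2;0.066 -0.112 0.0375 0 0 0 0.2;0.066 -0.112 0.0375 0 0 0 0.2;0 0 0 0 0 0 0.2"

```text
time_s: 11.32
eef_pos: [557.9, -117.4, 309.8]
tcp_rot: [1.263, 2.342, 0.343]
contact_force: [-1.3, 0.1, -0.1]
grip_width: 51.0
finger_force: 0.0
```

```bash
python3 st.py
python3 - <<'E'
from h import *; import pickle
from station import env
d={n:env.snapshot(n) for n in("scene","top")}; s,w=wrist(); d["wrist"]=w; pickle.dump((s,d),open("s4.pkl","wb"))
# predicted crank handle top / block top / cw at est angles
H2=HEAD+LEAN.apply([2,-1.5,9.4])
a=np.radians(-55);C=LEAN*R.from_euler('z',a)
for n in d: print(n,proj(C.apply([[80,0,118],[0,0,87],[-50,0,67]])+H2,d[n]).round(1).tolist())
f=lambda x,k:cv2.resize(x,None,fx=k,fy=k,interpolation=cv2.INTER_CUBIC)
c=np.zeros((600,800,3),np.uint8)
c[:288,:384]=f(w["pixels"],.75); c[:,400:]=f(d["scene"]["pixels"][120:240,215:295],5)
c[300:600,:400]=f(d["top"]["pixels"][170:245,255:355],4)
cv2.imwrite("pics/s4.png",c)
E
```

```text
11.325 tcp_head [ 46.9 -69.7 150.5] f_head [-1.1  0.1  0.6] tq_head [ 0.03  0.21 -0.03] xaxis ang -57.2 [-0.57 -0.26  1.95  0.32  1.03 -1.25]
scene [[283.1, 103.1], [273.1, 143.9], [266.5, 170.4]]
top [[327.3, 189.7], [297.3, 203.2], [279.7, 211.0]]
wrist [[256.1, 243.4], [250.5, 84.2], [247.3, -7.7]]
```

View pics/s4.png

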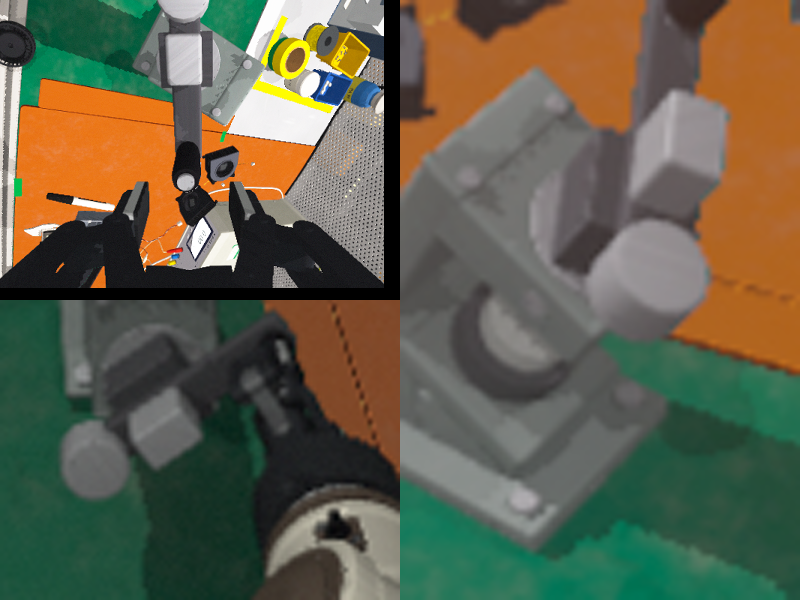

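The crank sits flush on the face disc (right panel, hub foot at about (555,245)). In the wrist panel the handle top (186,182) is centred between the fingers. I'll go down over the handle and grip.

Request:
apply_moves --moves "0.0338 0 -0.0585 0 0 0 0.2;0.0338 0 -0.0585 0 0 0 0.2;0.0338 0 -0.0585 0 0 0 0.2;0.0338 0 -0.0585 0 0 0 0.2;0 0 0 0 0 0 -1;0 0 0 0 0 0 -1;0 0 0 0 0 0 -1;0 0 0 0 0 0 -1;0 0 0 0 0 0 -1" --force 100

```text
time_s: 12.6
eef_pos: [584.3, -115.9, 262.5]
tcp_rot: [1.262, 2.344, 0.344]
contact_force: [0.6, 0.8, -1.8]
grip_width: 20.0
finger_force: 97.6
```

```bash
python3 st.py
```

```text
12.6 tcp_head [ 46.1 -68.5  96.4] f_head [-0.4  0.8 -1.8] tq_head [ 0.38  0.15 -0.01] xaxis ang -57.1 [-0.53 -0.15  1.95  0.33  0.91 -1.26]
```

```bash
cat > circ.py <<'E'
from h import *
import sys
def table(c,r,th,step,n):
    p=lambda t:np.array([c[0]+r*np.cos(np.radians(t)),c[1]+r*np.sin(np.radians(t)),0])
    for k in range(n):
        d=LEAN.apply(p(th-step*(k+1))-p(th-step*k))/200
        print(th-step*(k+1),*d.round(4))
a=list(map(float,sys.argv[1:])); table(a[:2],a[2],a[3],a[4],int(a[5]))
E
python3 circ.py 2 -1.3 80 -57 10 36
```

```text
-67.0 -0.053 -0.0332 -0.0308
-77.0 -0.0572 -0.022 -0.0332
-87.0 -0.0597 -0.0102 -0.0345
-97.0 -0.0604 0.0019 -0.0348
-107.0 -0.0592 0.014 -0.0341
-117.0 -0.0562 0.0256 -0.0323
-127.0 -0.0515 0.0365 -0.0296
-137.0 -0.0453 0.0463 -0.0259
-147.0 -0.0377 0.0546 -0.0215
-157.0 -0.0289 0.0613 -0.0164
-167.0 -0.0192 0.0661 -0.0108
-177.0 -0.009 0.069 -0.0049
-187.0 0.0015 0.0697 0.0012
-197.0 0.012 0.0683 0.0072
-207.0 0.0221 0.0648 0.0131
-217.0 0.0315 0.0594 0.0185
-227.0 0.04 0.0522 0.0233
-237.0 0.0472 0.0433 0.0275
-247.0 0.053 0.0332 0.0308
-257.0 0.0572 0.022 0.0332
-267.0 0.0597 0.0102 0.0345
-277.0 0.0604 -0.0019 0.0348
-287.0 0.0592 -0.014 0.0341
-297.0 0.0562 -0.0256 0.0323
-307.0 0.0515 -0.0365 0.0296
-317.0 0.0453 -0.0463 0.0259
-327.0 0.0377 -0.0546 0.0215
-337.0 0.0289 -0.0613 0.0164
-347.0 0.0192 -0.0661 0.0108
-357.0 0.009 -0.069 0.0049
-367.0 -0.0015 -0.0697 -0.0012
-377.0 -0.012 -0.0683 -0.0072
-387.0 -0.0221 -0.0648 -0.0131
-397.0 -0.0315 -0.0594 -0.0185
-407.0 -0.04 -0.0522 -0.0233
-417.0 -0.0472 -0.0433 -0.0275
```

Request:
apply_moves --moves "-0.053 -0.0332 -0.0308 0 0 0 -1;0 0 0 0 0 0 -1"

```text
time_s: 12.85
eef_pos: [573.6, -123.5, 256.8]
tcp_rot: [1.262, 2.342, 0.343]
contact_force: [1.1, 0.4, 0.3]
grip_width: 20.1
finger_force: 98.0
```

Request:
apply_moves --moves "-0.0572 -0.022 -0.0332 0 0 0 -1;0 0 0 0 0 0 -1"

```text
time_s: 13.1
eef_pos: [562.3, -128.0, 250.3]
tcp_rot: [1.262, 2.342, 0.342]
contact_force: [2.4, -0.8, 0.7]
grip_width: 20.0
finger_force: 98.2
```

Request:
apply_moves --moves "-0.0597 -0.0102 -0.0345 0 0 0 -1;0 0 0 0 0 0 -1"

```text
time_s: 13.35
eef_pos: [550.6, -130.2, 243.6]
tcp_rot: [1.262, 2.342, 0.341]
contact_force: [1.8, -3.0, 0.4]
grip_width: 19.8
finger_force: 98.7
```

```bash
python3 st.py
```

```text
13.35 tcp_head [  7.3 -82.4  96.9] f_head [ 1.7 -3.  -0.6] tq_head [-0.62 -0.12 -0.01] xaxis ang -57.1 [-0.6  -0.22  2.04  0.37  0.91 -1.35]
```

Request:
apply_moves --moves "-0.0604 0.0019 -0.0348 0 0 0 -1;0 0 0 0 0 0 -1"

```text
time_s: 13.6
eef_pos: [538.5, -130.0, 236.7]
tcp_rot: [1.261, 2.342, 0.34]
contact_force: [0.5, -5.5, 2.4]
grip_width: 19.9
finger_force: 99.0
```

Request:
apply_moves --moves "-0.0592 0.014 -0.0341 0 0 0 -1;0 0 0 0 0 0 -1"

```text
time_s: 13.85
eef_pos: [526.6, -127.4, 229.9]
tcp_rot: [1.261, 2.342, 0.339]
contact_force: [-0.5, -5.7, 1.5]
grip_width: 19.9
finger_force: 99.1
```

Request:
apply_moves --moves "-0.0562 0.0256 -0.0323 0 0 0 -1;0 0 0 0 0 0 -1"

```text
time_s: 14.1
eef_pos: [515.2, -122.5, 223.4]
tcp_rot: [1.261, 2.343, 0.338]
contact_force: [-3.7, -6.4, 2.2]
grip_width: 19.8
finger_force: 99.4
```

Request:
apply_moves --moves "-0.0515 0.0365 -0.0296 0 0 0 -1;0 0 0 0 0 0 -1"

```text
time_s: 14.35
eef_pos: [504.6, -115.2, 217.2]
tcp_rot: [1.261, 2.344, 0.337]
contact_force: [-5.9, -8.6, 3.0]
grip_width: 19.6
finger_force: 99.6
```

```bash
python3 st.py
```

```text
14.35 tcp_head [-45.6 -67.   97. ] f_head [-3.7 -8.5  5.6] tq_head [-1.33  0.75  0.01] xaxis ang -57.0 [-0.64 -0.34  2.19  0.39  0.9  -1.4 ]
```

Request:
apply_moves --moves "-0.0479 0.0428 -0.0274 0 0 0 -1;0 0 0 0 0 0 -1"

```text
time_s: 14.6
eef_pos: [494.9, -105.7, 211.4]
tcp_rot: [1.261, 2.345, 0.34]
contact_force: [-5.2, -6.2, 3.6]
grip_width: 20.3
finger_force: 99.6
```

Request:
apply_moves --moves "-0.0377 0.0546 -0.0215 0 0 0 -1;0 0 0 0 0 0 -1"

```text
time_s: 14.85
eef_pos: [487.2, -94.6, 207.0]
tcp_rot: [1.261, 2.346, 0.34]
contact_force: [-7.2, -4.9, 3.4]
grip_width: 19.8
finger_force: 99.8
```

Request:
apply_moves --moves "-0.0289 0.0613 -0.0164 0 0 0 -1;0 0 0 0 0 0 -1"

```text
time_s: 15.1
eef_pos: [481.3, -82.3, 203.7]
tcp_rot: [1.26, 2.346, 0.339]
contact_force: [-9.4, -3.5, 5.7]
grip_width: 19.7
finger_force: 99.9
```

Request:
apply_moves --moves "-0.0192 0.0661 -0.0108 0 0 0 -1;0 0 0 0 0 0 -1"

```text
time_s: 15.35
eef_pos: [477.5, -69.0, 201.7]
tcp_rot: [1.26, 2.347, 0.339]
contact_force: [-11.9, -4.0, 7.4]
grip_width: 19.4
finger_force: 100.1
```

```bash
python3 st.py
```

```text
15.35 tcp_head [-76.5 -20.6  96.9] f_head [-6.6 -3.9 12.4] tq_head [-0.72  1.02  0.04] xaxis ang -56.9 [-0.57 -0.46  2.3   0.36  0.88 -1.33]
```

Request:
apply_moves --moves "-0.0132 0.069 -0.0026 0 0 0 -1;0 0 0 0 0 0 -1"

```text
time_s: 15.6
eef_pos: [475.4, -54.6, 201.0]
tcp_rot: [1.26, 2.346, 0.342]
contact_force: [-2.5, -2.5, 2.4]
grip_width: 19.7
finger_force: 98.8
```

Request:
apply_moves --moves "0.0015 0.0697 0.0012 0 0 0 -1;0 0 0 0 0 0 -1"

```text
time_s: 15.85
eef_pos: [475.7, -40.8, 201.4]
tcp_rot: [1.26, 2.346, 0.342]
contact_force: [-4.3, -2.4, 3.8]
grip_width: 19.9
finger_force: 99.5
```

Request:
apply_moves --moves "0.012 0.0683 0.0072 0 0 0 -1;0 0 0 0 0 0 -1"

```text
time_s: 16.1
eef_pos: [478.1, -27.2, 202.9]
tcp_rot: [1.26, 2.346, 0.342]
contact_force: [-6.2, -2.5, 6.3]
grip_width: 19.7
finger_force: 99.6
```

Request:
apply_moves --moves "0.0221 0.0648 0.0131 0 0 0 -1;0 0 0 0 0 0 -1"

```text
time_s: 16.35
eef_pos: [482.6, -14.2, 205.6]
tcp_rot: [1.26, 2.346, 0.342]
contact_force: [-7.3, -2.3, 6.3]
grip_width: 19.7
finger_force: 99.6
```

```bash
python3 st.py
```

```text
16.35 tcp_head [-69.7  34.1  97.5] f_head [-3.2 -2.2  9.1] tq_head [-0.49  0.48  0.02] xaxis ang -57.0 [-0.41 -0.47  2.3   0.28  0.84 -1.13]
```

Request:
apply_moves --moves "0.0302 0.0594 0.0207 0 0 0 -1;0 0 0 0 0 0 -1"

```text
time_s: 16.6
eef_pos: [488.8, -2.3, 209.5]
tcp_rot: [1.26, 2.346, 0.343]
contact_force: [-3.0, -2.4, 3.7]
grip_width: 20.0
finger_force: 98.8
```

Request:
apply_moves --moves "0.04 0.0522 0.0233 0 0 0 -1;0 0 0 0 0 0 -1"

```text
time_s: 16.85
eef_pos: [496.7, 8.0, 214.1]
tcp_rot: [1.261, 2.346, 0.343]
contact_force: [-3.7, -2.7, 4.8]
grip_width: 19.9
finger_force: 99.1
```

Request:
apply_moves --moves "0.0472 0.0433 0.0275 0 0 0 -1;0 0 0 0 0 0 -1"

```text
time_s: 17.1
eef_pos: [506.1, 16.7, 219.5]
tcp_rot: [1.261, 2.346, 0.343]
contact_force: [-5.7, -1.8, 4.3]
grip_width: 20.2
finger_force: 99.1
```

Request:
apply_moves --moves "0.053 0.0332 0.0308 0 0 0 -1;0 0 0 0 0 0 -1"

```text
time_s: 17.35
eef_pos: [516.6, 23.3, 225.6]
tcp_rot: [1.261, 2.346, 0.343]
contact_force: [-5.3, -1.6, 5.2]
grip_width: 20.1
finger_force: 99.2
```

```bash
python3 st.py
```

```text
17.35 tcp_head [-29.9  71.4  97.7] f_head [-2.  -1.5  7.1] tq_head [-0.51  0.37 -0.02] xaxis ang -57.0 [-0.27 -0.37  2.2   0.19  0.82 -0.95]
```

Request:
apply_moves --moves "0.0572 0.022 0.0332 0 0 0 -1;0 0 0 0 0 0 -1"

```text
time_s: 17.6
eef_pos: [528.0, 27.7, 232.2]
tcp_rot: [1.261, 2.346, 0.343]
contact_force: [-5.3, -2.0, 6.8]
grip_width: 19.7
finger_force: 99.3
```

Request:
apply_moves --moves "0.0597 0.0102 0.0345 0 0 0 -1;0 0 0 0 0 0 -1"

```text
time_s: 17.85
eef_pos: [539.8, 29.8, 239.1]
tcp_rot: [1.262, 2.347, 0.343]
contact_force: [-6.3, -0.8, 6.2]
grip_width: 20.3
finger_force: 99.4
```

Request:
apply_moves --moves "0.0604 -0.0019 0.0348 0 0 0 -1;0 0 0 0 0 0 -1"

```text
time_s: 18.1
eef_pos: [551.8, 29.5, 246.0]
tcp_rot: [1.262, 2.347, 0.343]
contact_force: [-5.9, -0.4, 6.1]
grip_width: 19.3
finger_force: 99.5
```

Request:
apply_moves --moves "0.0592 -0.014 0.0341 0 0 0 -1;0 0 0 0 0 0 -1"

```text
time_s: 18.35
eef_pos: [563.5, 26.8, 252.7]
tcp_rot: [1.262, 2.347, 0.344]
contact_force: [-6.9, 0.5, 7.5]
grip_width: 19.8
finger_force: 99.6
```

```bash
python3 st.py
```

```text
18.35 tcp_head [24.3 74.4 97.7] f_head [-2.3  0.5 10. ] tq_head [-0.2   0.72  0.02] xaxis ang -57.1 [-0.23 -0.25  2.05  0.16  0.84 -0.89]
```

Request:
apply_moves --moves "0.0549 -0.0256 0.0345 0 0 0 -1;0 0 0 0 0 0 -1"

```text
time_s: 18.6
eef_pos: [574.4, 21.8, 259.1]
tcp_rot: [1.263, 2.348, 0.344]
contact_force: [-4.6, 1.0, 4.7]
grip_width: 19.9
finger_force: 99.1
```

Request:
apply_moves --moves "0.0515 -0.0365 0.0296 0 0 0 -1;0 0 0 0 0 0 -1"

```text
time_s: 18.85
eef_pos: [584.8, 14.6, 265.1]
tcp_rot: [1.263, 2.347, 0.345]
contact_force: [-3.6, 1.9, 3.9]
grip_width: 20.1
finger_force: 99.1
```

Request:
apply_moves --moves "0.0453 -0.0463 0.0259 0 0 0 -1;0 0 0 0 0 0 -1"

```text
time_s: 19.1
eef_pos: [594.1, 5.2, 270.4]
tcp_rot: [1.263, 2.345, 0.345]
contact_force: [-1.9, 1.3, 2.1]
grip_width: 19.4
finger_force: 99.0
```

Request:
apply_moves --moves "0.0377 -0.0546 0.0215 0 0 0 -1;0 0 0 0 0 0 -1"

```text
time_s: 19.35
eef_pos: [601.8, -5.8, 274.7]
tcp_rot: [1.263, 2.344, 0.344]
contact_force: [-1.9, 1.9, 1.6]
grip_width: 19.9
finger_force: 98.8
```

```bash
python3 st.py
```

```text
19.35 tcp_head [68.2 41.5 97.8] f_head [-0.8  1.9  2.3] tq_head [0.42 0.36 0.  ] xaxis ang -57.1 [-0.28 -0.16  1.93  0.19  0.88 -0.95]
```

Request:
apply_moves --moves "0.0289 -0.0613 0.0164 0 0 0 -1;0 0 0 0 0 0 -1"

```text
time_s: 19.6
eef_pos: [607.6, -18.1, 278.0]
tcp_rot: [1.263, 2.344, 0.344]
contact_force: [0.2, 2.2, 0.3]
grip_width: 19.7
finger_force: 98.7
```

Request:
apply_moves --moves "0.0192 -0.0661 0.0108 0 0 0 -1;0 0 0 0 0 0 -1"

```text
time_s: 19.85
eef_pos: [611.5, -31.3, 280.2]
tcp_rot: [1.263, 2.344, 0.344]
contact_force: [1.3, 3.7, -0.4]
grip_width: 19.7
finger_force: 98.6
```

Request:
apply_moves --moves "0.009 -0.069 0.0049 0 0 0 -1;0 0 0 0 0 0 -1"

```text
time_s: 20.1
eef_pos: [613.3, -43.8, 281.2]
tcp_rot: [1.263, 2.345, 0.348]
contact_force: [2.0, 7.2, -0.9]
grip_width: 20.1
finger_force: 98.8
```

Request:
apply_moves --moves "-0.0015 -0.0697 -0.0012 0 0 0 -1;0 0 0 0 0 0 -1"

```text
time_s: 20.35
eef_pos: [613.3, -56.1, 281.2]
tcp_rot: [1.263, 2.345, 0.352]
contact_force: [5.3, 13.4, -1.1]
grip_width: 19.7
finger_force: 98.9
```

```bash
python3 st.py
```

```text
20.35 tcp_head [81.  -8.9 97.8] f_head [ 4.2 13.3 -3.7] tq_head [ 2.58 -0.9  -0.04] xaxis ang -57.2 [-0.38 -0.12  1.88  0.25  0.91 -1.08]
```

Request:
apply_moves --moves "-0.012 -0.0683 -0.0072 0 0 0 -1;0 0 0 0 0 0 -1" --force 115

```text
time_s: 20.6
eef_pos: [611.6, -68.4, 280.4]
tcp_rot: [1.262, 2.343, 0.357]
contact_force: [10.0, 17.5, -1.2]
grip_width: 19.4
finger_force: 112.8
```

Request:
apply_moves --moves "-0.0221 -0.0648 -0.0131 0 0 0 -1;0 0 0 0 0 0 -1"

```text
time_s: 20.85
eef_pos: [607.9, -81.5, 278.3]
tcp_rot: [1.262, 2.341, 0.357]
contact_force: [13.9, 19.1, -1.5]
grip_width: 19.2
finger_force: 113.0
```

```bash
python3 st.py
```

```text
20.85 tcp_head [ 74.6 -34.2  98.1] f_head [11.4 19.  -8.3] tq_head [ 3.39 -2.28 -0.06] xaxis ang -57.3 [-0.44 -0.13  1.89  0.29  0.91 -1.15]
```

Request:
apply_moves --moves "-0.029 -0.0594 -0.0228 0 0 0 -1;-0.04 -0.0522 -0.0233 0 0 0 -1;0 0 0 0 0 0 -1"

```text
time_s: 21.22
eef_pos: [594.9, -105.1, 270.3]
tcp_rot: [1.26, 2.338, 0.355]
contact_force: [15.9, 14.1, -0.7]
grip_width: 19.5
finger_force: 113.2
```

Request:
apply_moves --moves "-0.0472 -0.0433 -0.0275 0 0 0 -1;-0.053 -0.0332 -0.0308 0 0 0 -1;0 0 0 0 0 0 -1"

```text
time_s: 21.6
eef_pos: [575.5, -121.5, 259.3]
tcp_rot: [1.26, 2.334, 0.353]
contact_force: [21.3, 10.7, -2.8]
grip_width: 19.8
finger_force: 113.5
```

```bash
python3 st.py
```

```text
21.6 tcp_head [ 36.8 -74.   98. ] f_head [ 17.1  10.5 -13.1] tq_head [ 1.88 -3.2   0.01] xaxis ang -57.2 [-0.56 -0.18  1.98  0.36  0.91 -1.3 ]
```

Request:
apply_moves --moves "-0.0522 -0.022 -0.0419 0 0 0 -1;-0.0597 -0.0102 -0.0345 0 0 0 -1;0 0 0 0 0 0 -1"

```text
time_s: 21.98
eef_pos: [554.3, -129.8, 246.4]
tcp_rot: [1.258, 2.33, 0.35]
contact_force: [20.6, 6.9, 1.5]
grip_width: 19.7
finger_force: 114.2
```

Request:
apply_moves --moves "-0.0604 0.0019 -0.0348 0 0 0 -1;-0.0592 0.014 -0.0341 0 0 0 -1;0 0 0 0 0 0 -1"

```text
time_s: 22.35
eef_pos: [531.0, -128.8, 233.6]
tcp_rot: [1.257, 2.325, 0.344]
contact_force: [23.6, 1.1, -0.2]
grip_width: 19.7
finger_force: 114.1
```

```bash
python3 st.py
```

```text
22.35 tcp_head [-14.6 -80.8  98. ] f_head [ 20.3   0.9 -12. ] tq_head [ 0.09 -3.64 -0.01] xaxis ang -57.2 [-0.63 -0.28  2.12  0.4   0.89 -1.4 ]
```

Request:
apply_moves --moves "-0.0524 0.0256 -0.0388 0 0 0 -1;-0.0515 0.0365 -0.0296 0 0 0 -1;0 0 0 0 0 0 -1"

```text
time_s: 22.72
eef_pos: [511.0, -120.2, 222.0]
tcp_rot: [1.254, 2.32, 0.334]
contact_force: [17.5, -9.8, 3.6]
grip_width: 19.9
finger_force: 114.4
```

Request:
apply_moves --moves "-0.0453 0.0463 -0.0259 0 0 0 -1;-0.0377 0.0546 -0.0215 0 0 0 -1;0 0 0 0 0 0 -1"

```text
time_s: 23.1
eef_pos: [492.9, -103.1, 211.8]
tcp_rot: [1.253, 2.323, 0.322]
contact_force: [0.7, -24.1, 7.9]
grip_width: 19.2
finger_force: 115.7
```

```bash
python3 st.py
```

```text
23.1 tcp_head [-58.4 -54.8  98.1] f_head [  4.4 -24.1   6.6] tq_head [-4.27 -0.56 -0.02] xaxis ang -56.8 [-0.62 -0.4   2.25  0.38  0.87 -1.39]
```

Request:
apply_moves --moves "-0.0315 0.0587 -0.0179 0 0 0 -1;-0.0192 0.0661 -0.0108 0 0 0 -1;0 0 0 0 0 0 -1;0 0 0 0 0 0 -1"

```text
time_s: 23.6
eef_pos: [479.8, -77.8, 203.5]
tcp_rot: [1.254, 2.334, 0.318]
contact_force: [-27.0, -27.0, 18.7]
grip_width: 19.6
finger_force: 118.3
```

```bash
python3 st.py
```

```text
23.6 tcp_head [-73.6 -29.4  97.3] f_head [-14.2 -26.8  29.8] tq_head [-4.78  2.35  0.04] xaxis ang -56.6 [-0.58 -0.45  2.3   0.35  0.86 -1.33]
```

Request:
apply_moves --moves "-0.0154 0.069 0.0001 0 0 0 -1;0 0 0 0 0 0 -1;0 0 0 0 0 0 -1"

```text
time_s: 23.98
eef_pos: [476.1, -62.3, 201.7]
tcp_rot: [1.255, 2.337, 0.321]
contact_force: [-20.4, -23.4, 12.5]
grip_width: 19.7
finger_force: 116.8
```

```bash
python3 st.py
```

```text
23.975 tcp_head [-77.6 -13.9  97.6] f_head [-11.6 -23.2  21.1] tq_head [-4.4   2.16  0.07] xaxis ang -56.7 [-0.54 -0.47  2.32  0.33  0.86 -1.29]
```

Request:
apply_moves --moves "-0.0035 -0.033 0.0033 0 0 0 -1;0 0 0 0 0 0 -1"

```text
time_s: 24.22
eef_pos: [476.5, -66.8, 202.2]
tcp_rot: [1.258, 2.334, 0.331]
contact_force: [-1.0, -12.6, 3.5]
grip_width: 19.5
finger_force: 115.2
```

```bash
python3 st.py
```

```text
24.225 tcp_head [-77.1 -18.4  97.9] f_head [  0.8 -12.5   3.6] tq_head [-2.57  0.14 -0.01] xaxis ang -57.0 [-0.56 -0.47  2.31  0.35  0.87 -1.31]
```

Request:
apply_moves --moves "0 -0.02 0 0 0 0 -1;0 0 0 0 0 0 0.2;0 0 0 0 0 0 0.2;0 0 0 0 0 0 0.2;0 0 0 0 0 0 0.2;-0.05 0 0.0866 0 0 0 0.2;-0.05 0 0.0866 0 0 0 0.2;-0.05 0 0.0866 0 0 0 0.2;-0.05 0 0.0866 0 0 0 0.2;-0.05 0 0.0866 0 0 0 0.2;0 0 0 0 0 0 0.2"

```text
time_s: 25.6
eef_pos: [425.2, -66.5, 287.4]
tcp_rot: [1.26, 2.341, 0.342]
contact_force: [0.7, -0.3, -1.0]
grip_width: 50.7
finger_force: 0.0
```

```bash
python3 st.py
python3 - <<'E'
from h import *; import pickle
from station import env
d={n:env.snapshot(n) for n in("scene","top")}; s,w=wrist(); d["wrist"]=w; pickle.dump((s,d),open("s5.pkl","wb"))
H2=HEAD+LEAN.apply([1.4,-2,9.4])
for n in d:
  g=cv2.cvtColor(d[n]["pixels"],cv2.COLOR_BGR2GRAY)
  for a in(-175,-165,-155):
    C=LEAN*R.from_euler('z',a,degrees=True); print(n,a,proj(C.apply([[80,0,118],[0,0,87],[-50,0,67]])+H2,d[n]).round(1).tolist())
  p=proj(C.apply([[-50,0,67]])+H2,d[n])[0].astype(int); x0,y0=max(p[0]-45,0),max(p[1]-45,0)
  cr=cv2.resize(g[y0:y0+90,x0:x0+90],None,fx=4,fy=4,interpolation=cv2.INTER_CUBIC)
  rr=(28,50) if n!="wrist" else (40,110)
  c=cv2.HoughCircles(cr,cv2.HOUGH_GRADIENT,1.5,40,param1=80,param2=25,minRadius=rr[0],maxRadius=rr[1])
  if c is not None: print(n,"circ",[(round(u/4+x0,1),round(v/4+y0,1),round(r/4,1)) for u,v,r in c[0][:4]])
E
```

```text
25.6 tcp_head [-78.9 -17.6 197.3] f_head [ 0.1 -0.3 -1.3] tq_head [0.03 0.19 0.02] xaxis ang -57.0 [-0.67 -0.74  2.3   0.35  1.18 -1.32]
scene -175 [[311.7, 164.6], [273.5, 144.0], [250.6, 132.1]]
scene -165 [[314.7, 159.8], [273.5, 144.0], [248.4, 134.7]]
scene -155 [[316.6, 154.5], [273.5, 144.0], [246.8, 137.9]]
top -175 [[301.6, 239.6], [297.5, 203.4], [294.9, 180.5]]
top -165 [[307.4, 238.5], [297.5, 203.4], [291.2, 181.2]]
top -155 [[313.0, 236.5], [297.5, 203.4], [287.7, 182.5]]
top circ [(np.float64(281.6), np.float64(183.7), np.float32(11.5)), (np.float64(297.3), np.float64(203.2), np.float32(7.4))]
wrist -175 [[260.8, 202.9], [349.8, 234.5], [391.1, 248.9]]
wrist -165 [[252.5, 221.1], [349.8, 234.5], [396.2, 240.5]]
wrist -155 [[247.9, 239.7], [349.8, 234.5], [399.9, 231.4]]
wrist circ [(np.float64(402.9), np.float64(218.4), np.float32(25.6)), (np.float64(423.9), np.float64(249.6), np.float32(20.7)), (np.float64(391.3), np.float64(252.6), np.float32(22.8)), (np.float64(411.6), np.float64(248.8), np.float32(26.0))]
```

Run:
```python
from h import *; import pickle
s,d=pickle.load(open("s5.pkl","rb"))
for n,(x,y,m) in {"wrist":(254,215,35),"top":(307,238,14),"scene":(314,160,14)}.items():
  g=cv2.cvtColor(d[n]["pixels"],cv2.COLOR_BGR2GRAY)[y-m:y+m,x-m:x+m]
  b=(g>150).astype(np.uint8); k,l,st,c=cv2.connectedComponentsWithStats(b)
  print(n,g.min(),g.max(),[(st[i].tolist(),(c[i]+[x-m,y-m]).round(1).tolist()) for i in range(1,k) if st[i,4]>4])
  if n=="wrist": print(g[::4,::4])
```

```text
wrist 5 171 [([57, 1, 10, 6, 16], [279.8, 183.6]), ([45, 56, 8, 4, 13], [267.8, 237.2]), ([53, 58, 3, 5, 10], [272.8, 239.9])]
[[ 98  99  90  88  82  90  92  87  86  95  90  91  90  95  96  99 102 103]
 [ 84  91  89  88  89  96  92  86  92  87  98  87  94  94  87 165 118 100]
 [ 95  97  93  94 104  97  94  90  97  93  92  89  87  93  90  87  87 109]
 [ 90  96  93  95 104 107  94  88  86  89  91  88  94  92  78  89  84  70]
 [142 143 114  86  54  56  53  83  83  85  87  87  91  99  93  87  82  74]
 [144 146 145 141 142 143 144 143 145 147 146 143 139 141 117  88  77  72]
 [146 144 143 143 141 141 144 143 145 146 143 110  81  79  47  45  49  47]
 [142 141 144 142  52  48  44  48  52  51  58  59  59  61  69  70  75  72]
 [144 140 140 100  76  72  73  73  75  78  77  78  79  85  73  72  71  76]
 [143 144 142 139  75  46  45  63  79  78  78  76  80  88  91  86  73  73]
 [145 144 144 142  58  19  17  18  19  75  76  83  92  88  94  91  89  90]
 [142 143 148 144  14  17  13  17  14  21  85  84  88  85  84  86  87  88]
 [147 143 146 143  17  15  20  20  17  26  89  90  86  90  89  87  90  87]
 [144 143 142 143  12  17  17  18  22  30  91  93  94  94  92 139 140 143]
 [146 147 142  63  16  22  16  19  25  28 148 147 148 152 152 145 145 145]
 [141 145 149  13  15  17  19  20  28  28 144 143 149 150 150 146 142 145]
 [145 146 145  14   5  17  17  20  19  27 145 146 148 145 143 145 143 143]
 [147 145 144  16  19  18  22  24  22  33 147 144 145 144 147 144 140 143]]
top 13 119 []
scene 41 154 []
```

Run:
```python
from h import *; import pickle
s,d=pickle.load(open("s5.pkl","rb"))
g=cv2.cvtColor(d["wrist"]["pixels"],cv2.COLOR_BGR2GRAY)
print(g[210:330:5,205:300:5])
H2=HEAD+LEAN.apply([1.4,-2,9.4])
for a in(-160,-150,-140): print(a,proj((LEAN*R.from_euler('z',a,degrees=True)).apply([[80,0,118],[80,0,58],[-50,0,67]])+H2,d["wrist"]).round(0).tolist())
```

```text
[[140 140 144 143 144 142  56  60  62  63  68  69  72  67  75  72  74  73
   73]
 [142 145 142 143 144 146  76  47  81  76  78  79  79  87  89  77  74  73
   56]
 [153 145 144 144 141 143  58  15  18  19  75  78  90  91  94  91  89  87
   68]
 [145 144 144 143 145 145  16  14  21  20  23  84  84  91  88  89  87  87
   74]
 [143 144 147 146 143 146  18  17  18  17  26  90  91  87  89  91  92  96
   78]
 [143 146 147 144 144 145  18  18  19  20  30 144 146 149 150 147 146 144
  143]
 [148 147 146 146 149  68  15  17  15  21  28 141 149 146 150 142 144 145
  141]
 [144 149 147 146 146  22  18  10  18  26  31 142 145 142 147 145 140 142
  145]
 [150 147 145 143 143  17  15  16  23  24  32 149 146 145 145 144 146 144
  140]
 [148 143 150 147 148  20  20  63  18  31  31 145 146 143 146 142 145 144
  140]
 [144 147 148 147 149  18 163 162 159  26  45 148 147 142 148 142 146 143
  144]
 [145 146 147 146 147  22 158 159 159  33 144 143 146 142 143 145 142 141
  142]
 [147 149 148 146 148 147 145 158 161 135 143 142 142 146 143 147 143 144
  145]
 [157 148 146 147 145 146 138 143 145 144 144 1
[... 306 characters left out ...]
 144 145 149 152 143 147 146 143  26  38  21
   30]
 [147 146 146 146 146 148 147 147 145 142 146 145 143 148  23  20  23  24
   32]
 [145 144 145 143 148 147 146 147 145 140 143 146 149 144 148  23  43  24
   56]
 [145 143 143 145 144 147 144 145 143 147 148 142 140 145 151  27  36  25
   38]
 [255 142 141 144 146 147 146 144 141 141 142 143 140 146 145  29  24  40
   26]
 [ 84  76 142 144 144 146 145 146 144 145 147 146 141 148 148 146  23  21
   27]
 [ 80  78 145 146 143 141 141 140 141 143 143 144 143 143 176 142  80  22
   27]]
-160 [[250.0, 230.0], [250.0, 201.0], [398.0, 236.0]]
-150 [[247.0, 249.0], [248.0, 216.0], [401.0, 227.0]]
-140 [[248.0, 267.0], [249.0, 231.0], [402.0, 217.0]]
```

Run:
```python
from h import *; import pickle
d0=pickle.load(open("s0.pkl","rb"))["scene"]; d4=pickle.load(open("s4.pkl","rb"))[1]["scene"]; d5=pickle.load(open("s5.pkl","rb"))[1]["scene"]
H2=HEAD+LEAN.apply([1.4,-2,9.4])
z=np.arange(-20,-121,-4.)
for x,y in((0,20),(-10,16),(-18,8),(-21,0)):
    u=proj(LEAN.apply(np.c_[0*z+x,0*z+y,z])+H2,d0).astype(np.float32)
    print((x,y),u[0],u[-1])
    for s in(d0,d4,d5):
        g=cv2.cvtColor(s["pixels"],cv2.COLOR_BGR2GRAY); print(cv2.remap(g,u[:,0],u[:,1],cv2.INTER_LINEAR).ravel().tolist())
g=lambda s:cv2.cvtColor(s["pixels"],cv2.COLOR_BGR2GRAY)[168:206:2,218:262:2]
print(g(d0));print(g(d5))
```

```text
(0, 20) [247.13347 173.27559] [231.72452 191.66216]
[147, 143, 122, 120, 122, 115, 100, 102, 108, 107, 105, 98, 95, 98, 112, 123, 134, 134, 133, 128, 121, 121, 110, 86, 69, 67]
[88, 124, 121, 115, 117, 113, 100, 104, 110, 109, 108, 100, 97, 99, 113, 126, 137, 137, 137, 131, 124, 124, 112, 88, 71, 69]
[78, 111, 119, 117, 119, 116, 103, 106, 113, 111, 110, 102, 95, 87, 92, 107, 113, 108, 103, 113, 130, 137, 117, 89, 72, 70]
(-10, 16) [251.53413 175.62672] [235.76686 193.77162]
[144, 144, 135, 113, 120, 124, 119, 106, 96, 95, 93, 93, 91, 91, 99, 109, 116, 128, 134, 133, 125, 117, 116, 102, 80, 69]
[121, 114, 121, 110, 114, 116, 117, 107, 98, 97, 95, 94, 93, 93, 101, 111, 118, 131, 137, 136, 128, 120, 118, 105, 82, 70]
[98, 111, 113, 110, 116, 119, 119, 109, 101, 99, 97, 97, 95, 94, 95, 93, 101, 108, 105, 100, 113, 134, 130, 110, 84, 72]
(-18, 8) [256.4197  176.27156] [240.29045 194.28284]
[146, 145, 146, 142, 125, 109, 118, 123, 125, 120, 106, 96, 95, 94, 94, 93, 94, 98, 108, 117, 125, 118, 111, 107, 92, 79]
[144, 143, 141, 140, 137, 129, 116, 115, 118, 118, 107, 99, 97, 96, 96, 95, 96,
[... 3417 characters left out ...]
1  98  97  88  98  96  91  83
   90  90  89  87]
 [114 121 106 101  78  67  68  69  78 111 131 134 135 132  82  78  81  91
   92  90  88  86]
 [101 114 122 116  97  69  67  67  72  69  79  90  83  74  72  68  90  91
   91  90  85  85]
 [ 93 102 113 121 114  90  65  66  64  66  69  69  69  71  65  86  92  91
   90  85  88  93]
 [103 118 101 112 120 117 109  67  63  61  61  60  58  66  90  91  96  90
   85  88  96 102]
 [100 108 102 100 112 119 117 112  91  82  73  72  98 105 109 109 107  87
   88  88  84  95]
 [101 103 102  94 100 111 119 118 114  99 105 110 112 111 110 105  91  88
   88  88  86  87]
 [ 93 101 103 104  95  98 112 119 117 126 125 111 112 111 106  89  88  99
  104  88  88  87]]
```

```bash
python3 -c "
from station import env
print(env.hand_in())"
```

```text
the job is handed in; nothing more can be done
None
```

The crank is seated on the square and was wound clockwise by its handle about 181° past first contact; the cap moved about 9–10 mm by the images. On release the crank sprang back about 25–30°. It was left on the press and handed in at 26 s, and I never worked near the impeller, screwdriver or pen (not re-checked at the end).

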